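Close the twist-lock canister around the small tin

TASK

Close the canister around the small tin that stands in its round base: lower the tall two-eared cover over the tin until it sits right down in the base, ears clear of the two hooks, then twist it clockwise (seen from above) until both ears are fully under the hooks. Let go, with the tin still standing upright inside, and do not disturb the low round-knobbed cover, which belongs to another pot.

Things in the scene. Friction and masses are not known exactly. Their poses are not given: they have to be found in the camera images.
- cover: Tall steel cover, loose, hollow, open below: 96 mm across (90 inside), 80 high, 0.3 kg. On top a black upright fin to pinch across: 60 long (own x), 12 thick (own y), 80 to 116 mm above the rim. Flat ears at own +x and -x, in line with the fin: 22 wide, out to 66 mm from the axis, 28 to 34 mm above the rim. Origin: centre of lower rim, z up. Same after a half turn.
- base: Fixed steel disc, 164 across, 6 thick; flared collar (104 mm inside, 122 at top, 26 high) centres the cover, whose rim seats at z 6 mm. Hooks at own +x and -x, 58 to 80 mm from axis, 34 wide, 51 high, underside 45; clockwise side has a stop. Lower with ears 60 deg anticlockwise of hooks (30 at least); home when cover x is along base x, stop 6 deg on. Turns freely. Origin: centre of underside, z up.
- tin: Small lidded aluminium tin, 54 mm across, 60 high, loose, 0.15 kg, already standing on the base's disc within 9 mm of its centre, its top 66 mm above the table. Not to be handled. Origin: centre of its underside; z up.
- low_cover: Bystander: low domed steel cover, 104 mm across, 75 high with its small round black knob, no ears, loose on the table. To be left alone. Origin: centre of its lower rim; z up.
Things that resemble listed ones, but are neither listed nor needed, are in the scene too. What is shaped like the base but red is not meant. Leave any turquoise look-alike of the cover alone.

How it is judged:
By the outcome, as a careful person would: the job done as asked, in the order asked, and still so for the second after the job is handed in, with the robot touching nothing.
It also fails if it takes over 38 s, if anything falls off the work surface, if the arm or the gripper's body presses on something with over 40 N, if the wrist force passes 120 N, or if a joint passes its speed limit or range.

ROBOT

A 7-joint arm with a two-finger parallel gripper is mounted at the origin on the work surface. World frame = base frame: x ahead of the robot, y to its left, z up, the work surface at z = 0. Lengths are in m, angles in rad, forces in N, time in s.
With the tool pointing down it reaches from about 0.4 to 0.85 m from the base axis. Payload 4.5 kg.
Tool frame: the origin (TCP) lies on the centre line of the jaws, within the pads' length; the fingertips stand 8 mm ahead of it and the grasp point (between the pads) lies 11 mm behind it; z points along the fingers, y is the line along which they close (so a half turn about z gives the same grasp; the last joint's range is limited). The gripper opens to 85 mm and grips with 20 to 120 N. Pads are 22 mm wide; open, the fingers measure 114 mm over their backs; the gripper's body (76 mm by 85 mm) begins 54 mm behind the grasp point. The pads swing forward as they close: fully open they stand 13 mm farther back than shut.
Start: joints at [1.243, 0.689, -0.195, 1.565, 0.157, 0.902, -0.215], TCP at [0.221, -0.585, 0.215] pointing down, gripper open.
Joint ranges: [-3.01, 3.01], [-0.46, 2.08], [-1.47, 1.51], [0.13, 2.56], [-1, 4.14], [0.04, 2.09], [-2.66, 2.66]. Speed limits (rad/s): [2.57, 2.57, 3.14, 3.14, 3.14, 3.14, 3.14].

INTERFACE

Orientations are given as a unit quaternion [w, x, y, z].
In Python, from plant import monitor, get_image, sign_off gives the robot as it stands.
- The arm moves only by the shell command python3 -m inch 'ROWS' [OPENING] [FORCE]. ROWS is JSON, a list of rows, each a list of 6 numbers: the shift along the tool's x, y, z in cm, then the turn, a rotation vector about the tool's x, y, z in degrees. In form: [[tx, ty, tz, wx, wy, wz], ...]. A call has 1 to 12 rows; each row shifts and turns the commanded pose from where the row before left it, along the tool's axes as they then stand; what a row does not reach is not made up. A row lasts 1/8 s, in which the tool goes at most 62.5 mm and 10.7 degrees, less where a joint would pass 70% of its speed; a pose out of reach is approached as far as the arm can. A call is refused whole if a number of a shift passes 6.25 or a number of a turn 10.7, either way. A call with a gripper value outside its range is refused whole. OPENING is the finger opening in cm, from 0 to 8.54, set as the call begins (- or left out, the last holds). The fingers move at their own pace and stop on an object; FORCE is the grip in N (left out, the last holds). Time passes only in rows, so rows that do not move let the fingers close. It gives the time, the measured TCP pose, the force, the opening and the grip force at its end, in the units of the state.
- monitor.state(): the state, without advancing time (a new reading comes with each control period).
- get_image(name): name is "scene" or "top" or "wrist"; returns a dict with "pixels" (400x640x3 uint8, red, green, blue), "range_z" (400x640 float32, m along the optical axis (not along the pixel's ray), 0 where there is no reading), "fx", "fy", "cx", "cy" (pixels), "k1" (the pictures are not rectified: a ray, as slopes to the right and down, at radius r is drawn at 1 + k1 r^2 times it, then the intrinsics apply), "view" (4x4, takes a point from world to camera coordinates); the wrist camera has in their place "T_tool_cam" (4x4, takes a point from camera to tool coordinates, whose origin is the TCP and whose axes are the flange's). Camera axes: x right, y down, z forward; pixel columns grow to the right and rows downward; lengths in m; the calibration is good to about 2 mm. A picture is of the moment at which its call begins: read the wrist's pose just before it.
- sign_off(): hands the job in; it is judged then, once.
The state is a dict: "time": time; "qpos": joint angles; "dq": joint speeds; "effort": joint torques, N m; "tool_pos": TCP position; "eef_rot": TCP orientation; "contact_force": force on the tool from outside, world axes, zero at the start; "moment": the same for the moment, N m; "gripper_width": finger opening in m; "grasp_force": force on a finger pad.
Only numpy, scipy, OpenCV 4.12 (cv2) and the standard library are available. Lean on these libraries where they do the work, as an engineer would, in place of code of your own. Each camera call takes 0.05 s, during which the arm holds its last target. There are 200 camera calls.

## Working session

There is one attempt and no reset: what is moved stays moved. The work goes in short steps, Python scripts to look and compute and a shell command to move; the robot and the scene stay as the last step left them, time stands still between calls to the robot, and variables do not carry over. Pictures are saved under pics/ and viewed, at most 10 in all, crops included, and the job is handed in when it is done.

```bash
mkdir -p pics; ls; cat > h.py <<'E'
import numpy as np, cv2, pickle
from plant import monitor, get_image, sign_off
from scipy.spatial.transform import Rotation as R
def T_tool(s):
    T=np.eye(4); q=s["eef_rot"]; T[:3,:3]=R.from_quat([q[1],q[2],q[3],q[0]]).as_matrix(); T[:3,3]=s["tool_pos"]; return T
def grab(n,f):
    s=monitor.state(); im=get_image(n)
    im["c2w"]=T_tool(s)@np.array(im["T_tool_cam"]) if n=="wrist" else np.linalg.inv(np.array(im["view"]))
    cv2.imwrite(f"pics/{f}.png",im["pixels"][:,:,::-1]); pickle.dump(im,open(f"pics/{f}.pkl","wb")); return im
def load(f): return pickle.load(open(f"pics/{f}.pkl","rb"))
def slopes(im,uv):
    uv=np.asarray(uv,float).reshape(-1,2)
    d=np.c_[(uv[:,0]-im["cx"])/im["fx"],(uv[:,1]-im["cy"])/im["fy"]]; p=d.copy()
    for _ in range(15): p=d/(1+im["k1"]*(p**2).sum(1,keepdims=True))
    return p
def on_plane(im,uv,z):
    p=slopes(im,uv); d=np.c_[p,np.ones(len(p))]@im["c2w"][:3,:3].T; o=im["c2w"][:3,3]
    return o+d*((z-o[2])/d[:,2:3])
def cloud(im):
    v,u=np.mgrid[:400,:640]; uv=np.c_[u.ravel(),v.ravel()]; p=slopes(im,uv); z=im["range_z"].ravel()[:,None]
    P=np.c_[p*z,z]@im["c2w"][:3,:3].T+im["c2w"][:3,3]; P[z[:,0]<=0]=np.nan
    return P.reshape(400,640,3)
E
python3 -c "
from h import *
grab('top','top0');grab('scene','scene0')
a=cv2.imread('pics/top0.png')
print(monitor.state())"
```

```text
pics
{'time': 0.1, 'qpos': array([ 1.24278918,  0.68991323, -0.19450343,  1.56621551,  0.15728272,
        0.9024821 , -0.21510496]), 'dq': array([ 0.00017083, -0.00292093, -0.00064267, -0.00279734,  0.00153212,
        0.00101304, -0.00169018]), 'effort': array([-3.47212634e-03, -5.40594006e+01, -1.27157662e+00, -1.58983648e+01,
        9.39091144e-03,  4.43515528e-03, -3.36587777e-05]), 'tool_pos': array([ 0.22097252, -0.58400086,  0.21436218]), 'eef_rot': array([-7.90183741e-04,  9.83677170e-01,  1.79940435e-01, -2.01133792e-04]), 'contact_force': array([0.05402385, 0.43575229, 0.61349399]), 'moment': array([-0.03243939,  0.04660546, -0.00074333]), 'grasp_force': 0.0, 'gripper_width': 0.0854111967435351}
```

View pics/top0.png

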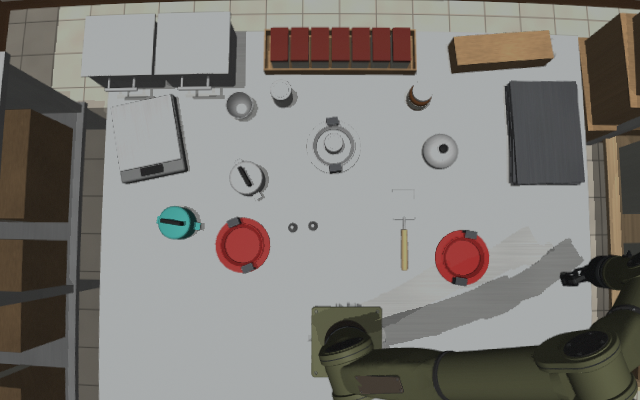

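View pics/scene0.png

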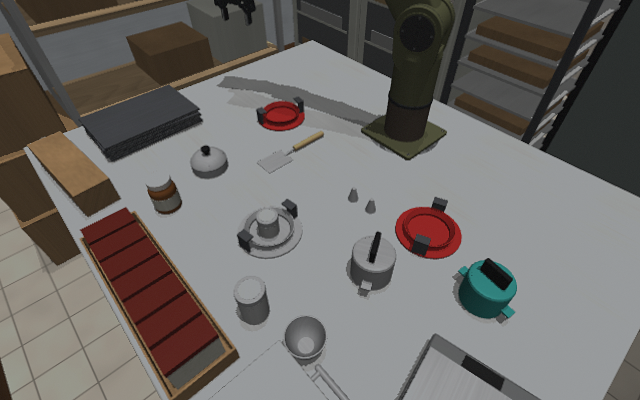

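Top view: the steel base is at about (333,147) with hooks near (332,121) and (335,169). The steel cover is at (247,178) with a black fin, and the low cover is at (440,151). The scene view agrees, and shows the tin standing in the base.

```bash
cat > m.py <<'E'
from h import *
def blobs(f,box,thr=70,mina=30):
    im=load(f); a=im["pixels"].max(2); m=np.zeros_like(a); x0,y0,x1,y1=box
    m[y0:y1,x0:x1]=(a[y0:y1,x0:x1]<thr); n,l,st,c=cv2.connectedComponentsWithStats(m)
    out=[]
    for i in range(1,n):
        if st[i,4]>=mina:
            ys,xs=np.where(l==i); out.append((np.c_[xs,ys],c[i],st[i,4]))
    return im,out
def axis(P):
    r=cv2.minAreaRect(P[:,:2].astype(np.float32)*1000); b=cv2.boxPoints(r)
    e=[b[1]-b[0],b[2]-b[1]]; k=max(e,key=np.linalg.norm)
    return np.round(np.array(r[0])/1000,4),np.round(r[1],1),round(np.degrees(np.arctan2(k[1],k[0]))%180,1)
E
python3 - <<'E'
from m import *
for nm,box,z in [("fin",(225,155,270,205),.116),("hooks",(300,112,365,180),.051)]:
    im,o=blobs("top0",box,75,15)
    for uv,c,a in o: print(nm,c.round(1),a,axis(on_plane(im,uv,z)))
print("cam",im["c2w"][:3,3])
C=cloud(im)
# tall top of cover, tin top
for nm,(x0,y0,x1,y1),zl,zh in [("covertop",(220,150,275,205),.07,.09),("tin",(310,120,360,175),.06,.075),("low",(410,125,470,180),.02,.09),("base",(295,110,370,185),.015,.035)]:
    Q=C[y0:y1,x0:x1].reshape(-1,3); Q=Q[(Q[:,2]>zl)&(Q[:,2]<zh)]
    (c,r)=cv2.minEnclosingCircle(Q[:,:2].astype(np.float32)); print(nm,np.round(c,4),round(r,4),len(Q),np.round(np.median(Q,0),4))
E
```

```text
fin [244.6 176.3] 95 (array([0.4719, 0.2859]), array([60.7, 12.5]), np.float32(27.5))
fin [258.9 186. ] 88 (array([0.444 , 0.2487]), array([27.5, 77.8]), np.float32(144.7))
hooks [333.2 151.3] 26 (array([0.5554, 0.037 ]), array([13.6, 43.8]), np.float32(94.0))
hooks [334.8 171.3] 26 (array([0.495 , 0.0331]), array([ 6.9, 29.9]), np.float32(97.4))
cam [0.29009002 0.06358521 1.54336583]
covertop [0.4746 0.2902] 0.0486 760 [0.4742 0.2874 0.0785]
tin [0.5791 0.0377] 0.0273 245 [0.5791 0.0391 0.0652]
low [ 0.5627 -0.2804] 0.0539 957 [ 0.5572 -0.2759  0.0439]
base [0.5744 0.0425] 0.0784 397 [0.588  0.0385 0.0219]
```

```bash
python3 -m inch '[[4.56,-3.84,-0.71,0,0,0],[4.56,-3.84,-0.71,0,0,0],[4.56,-3.84,-0.71,0,0,0],[4.56,-3.84,-0.71,0,0,0],[4.56,-3.84,-0.71,0,0,0],[4.56,-3.84,-0.71,0,0,0],[4.56,-3.84,-0.71,0,0,0],[4.56,-3.84,-0.71,0,0,0],[4.56,-3.84,-0.71,0,0,0],[4.56,-3.84,-0.71,0,0,0],[4.56,-3.84,-0.71,0,0,0],[4.56,-3.84,-0.71,0,0,0]]'
python3 -m inch '[[0,0,0,0,0,0],[0,0,0,0,0,0]]'
python3 - <<'E'
from h import *
im=grab('wrist','w1'); print(np.array(im["T_tool_cam"]).round(3)); s=monitor.state(); print(s["tool_pos"],s["eef_rot"],s["qpos"])
E
```

```text
time: 1.6
tool_pos: [0.5704, 0.0417, 0.3002]
eef_rot: [0.0, 0.984, 0.18, -0.0]
contact_force: [1.2, -0.9, 0.8]
gripper_width: 0.0857
grasp_force: 0.0
time: 1.85
tool_pos: [0.5692, 0.0393, 0.2997]
eef_rot: [0.0, 0.984, 0.18, -0.001]
contact_force: [-0.7, -1.0, -0.4]
gripper_width: 0.0858
grasp_force: 0.0
[[-0.    -0.945 -0.326  0.084]
 [ 1.    -0.    -0.     0.   ]
 [ 0.    -0.326  0.945 -0.159]
 [ 0.     0.     0.     1.   ]]
[0.56910452 0.03832002 0.29972783] [ 6.76472948e-04  9.83843624e-01  1.79026047e-01 -9.70175185e-04] [-0.02695921  0.52349432 -0.20179439  1.61789427  0.11982502  1.01424722
 -1.4768412 ]
```

View pics/w1.png

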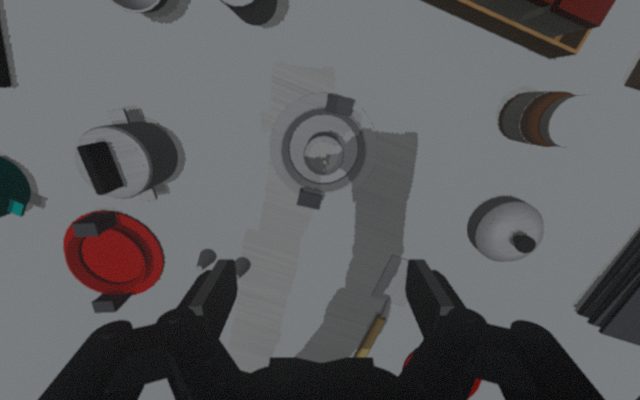

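The wrist view shows the base near (322,145), with dark hooks at (340,103) and (310,198). The steel cover is at left, its fin near (100,167).

```bash
python3 - <<'E'
from m import *
im,o=blobs("w1",(265,80,375,215),75,60)
for uv,c,a in o: print(c.round(1),a,axis(on_plane(im,uv,.051)))
C=cloud(im); Q=C[80:220,260:380].reshape(-1,3)
for zl,zh in [(.046,.058),(.062,.07),(.003,.010),(.022,.029)]:
    S=Q[(Q[:,2]>zl)&(Q[:,2]<zh)]; c,r=cv2.minEnclosingCircle(S[:,:2].astype(np.float32)); print(zl,len(S),np.round(c,4),round(r,4),np.median(S,0).round(4))
H=Q[(Q[:,2]>.046)&(Q[:,2]<.056)&(np.hypot(Q[:,0]-.571,Q[:,1]-.039)>.05)]
a=H[H[:,0]>.571];b=H[H[:,0]<.571]; print(axis(a),axis(b),len(a),len(b)); d=a.mean(0)-b.mean(0); print((a.mean(0)+b.mean(0))/2,np.degrees(np.arctan2(d[1],d[0])))
im,o=blobs("w1",(70,130,130,205),60,60)
for uv,c,a in o: print('fin',c.round(1),a,axis(on_plane(im,uv,.116)))
E
```

```text
[321.7 118.9] 942 (array([0.5995, 0.0581]), array([ 73.7, 123.9]), np.float32(173.5))
[357.8 156.7] 428 (array([ 0.5932, -0.0058]), array([69.6, 19.6]), np.float32(7.6))
[325.4 135.2] 120 (array([0.6016, 0.0465]), array([13.9, 40.9]), np.float32(106.9))
[315.3 164.8] 215 (array([0.5613, 0.0435]), array([22.6, 33.1]), np.float32(110.7))
[309.7 197.1] 424 (array([0.5145, 0.0351]), array([30.6, 33.4]), np.float32(97.9))
0.046 834 [0.5788 0.0384] 0.0822 [0.6388 0.0406 0.051 ]
0.062 1251 [0.5802 0.0406] 0.0269 [0.5809 0.0409 0.0662]
0.003 5056 [0.5787 0.0393] 0.0823 [0.5915 0.0508 0.0061]
0.022 913 [0.5782 0.0397] 0.0636 [0.5749 0.0385 0.025 ]
(array([0.6473, 0.0435]), array([22. , 35.2]), np.float32(97.3)) (array([0.5097, 0.0357]), array([22.1, 33.7]), np.float32(97.2)) 468 348
[0.57882998 0.0398895  0.05089782] 3.3708641140612876
fin [100.7 166.7] 1463 (array([0.4829, 0.2795]), array([59. , 35.5]), np.float32(29.8))
```

```bash
python3 -m inch '[[0.8,0.2,5,0,0,0],[0,0,5,0,0,0],[0,0,4,0,0,0],[0,0,0,0,0,0],[0,0,0,0,0,0]]'
python3 - <<'E'
from m import *
im=grab('wrist','w2')
C=cloud(im); Q=C.reshape(-1,3); c0=np.array([.579,.04])
rr=np.hypot(*(Q[:,:2]-c0).T); H=Q[(Q[:,2]>.046)&(Q[:,2]<.056)&(rr>.05)&(rr<.09)]
a=H[H[:,0]>.579];b=H[H[:,0]<.579]; print(axis(a),axis(b),len(a),len(b))
for zl,zh in [(.062,.07),(.022,.029)]:
    S=Q[(Q[:,2]>zl)&(Q[:,2]<zh)&(rr<.07)]; c,r=cv2.minEnclosingCircle(S[:,:2].astype(np.float32)); print(zl,len(S),np.round(c,4),round(r,4))
print(monitor.state()["tool_pos"])
E
```

```text
time: 2.52
tool_pos: [0.579, 0.0401, 0.1618]
eef_rot: [0.0, 0.984, 0.179, 0.001]
contact_force: [-0.3, -0.3, 0.3]
gripper_width: 0.0854
grasp_force: 0.0
(array([0.6472, 0.0435]), array([22.1, 34.6]), np.float32(97.3)) (array([0.509 , 0.0353]), array([23.4, 33.9]), np.float32(97.1)) 1009 715
0.062 2600 [0.5802 0.0404] 0.0268
0.022 1872 [0.578 0.039] 0.0641
[0.57947416 0.04046115 0.16226805]
```

View pics/w2.png

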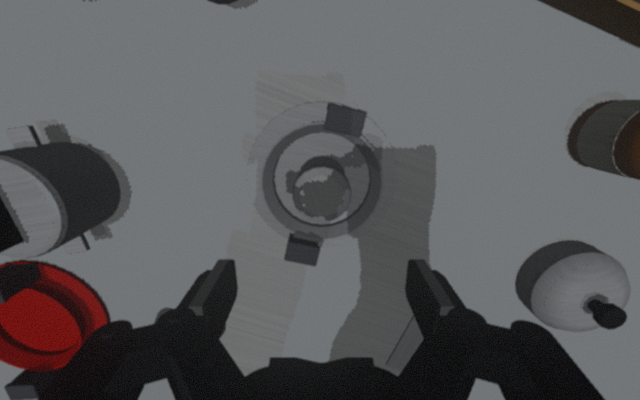

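The closer wrist view shows the hooks at (345,118) and (303,250) and the tin at about (322,190). That puts the base centre near (0.578, 0.039), with its x at about 7°. Now to the cover.

```bash
python3 -m inch '[[0,0,-4.4,0,0,0],[0,0,-4.4,0,0,0],[-0.25,-5.36,0,0,0,0],[-0.25,-5.36,0,0,0,0],[-0.25,-5.36,0,0,0,0],[-0.25,-5.36,0,0,0,0],[-0.25,-5.36,0,0,0,0],[0,0,0,0,0,-7],[0,0,0,0,0,0],[0,0,0,0,0,0]]'
python3 - <<'E'
from m import *
im=grab('wrist','w3'); s=monitor.state()
C=cloud(im); Q=C.reshape(-1,3); rr=np.hypot(*(Q[:,:2]-[.473,.287]).T)
F=Q[(Q[:,2]>.105)&(Q[:,2]<.125)&(rr<.05)]; print("fin",axis(F),len(F),np.median(F[:,2]))
S=Q[(Q[:,2]>.074)&(Q[:,2]<.085)&(rr<.06)]; c,r=cv2.minEnclosingCircle(S[:,:2].astype(np.float32)); print("top",np.round(c,4),r)
E=Q[(Q[:,2]>.028)&(Q[:,2]<.040)&(rr<.075)&(rr>.052)]; print("ears",axis(E),len(E))
p=s["tool_pos"]; R_=T_tool(s)[:3,:3]; print(p,np.degrees(np.arctan2(R_[1,0],R_[0,0])))
c=np.array(axis(F)[0]); print("tool dxyz cm",R_.T@(np.r_[c,.09]-p)*100)
E
```

```text
time: 3.82
tool_pos: [0.4725, 0.2863, 0.2493]
eef_rot: [0.0, 0.971, 0.238, 0.001]
contact_force: [0.5, 0.5, 0.7]
gripper_width: 0.0854
grasp_force: 0.0
fin (array([0.4758, 0.2919]), array([59.2, 12. ]), np.float32(29.8)) 666 0.11563171424191082
top [0.4754 0.2918] 0.04786589369177818
ears (array([0.4714, 0.2993]), array([131.3,  38.8]), np.float32(29.6)) 342
[0.47249364 0.28622497 0.24902959] 27.50618247787131
tool dxyz cm [ 0.53374176 -0.36020063 15.90348541]
```

View pics/w3.png

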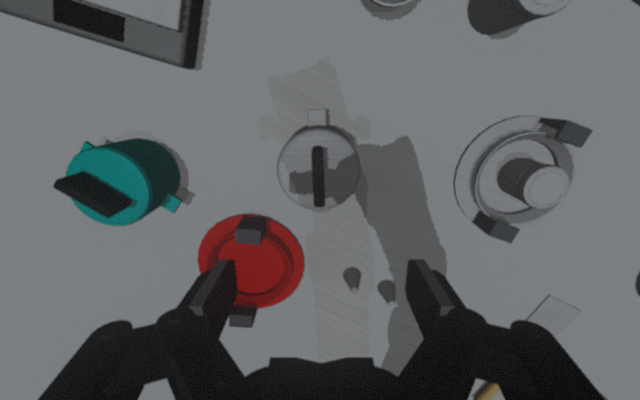

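The wrist view shows the cover's fin at (318,177), between the jaws in direction. The correction needed is small.

```bash
python3 -m inch '[[0.53,-0.36,2,0,0,-2.2],[0,0,4,0,0,0],[0,0,4,0,0,0],[0,0,3,0,0,0],[0,0,1.9,0,0,0],[0,0,0.8,0,0,0],[0,0,0,0,0,0]]' 5
python3 -m inch '[[0,0,0,0,0,0],[0,0,0,0,0,0],[0,0,0,0,0,0],[0,0,0,0,0,0],[0,0,0,0,0,0],[0,0,0,0,0,0]]' 0 60
```

```text
time: 4.75
tool_pos: [0.4749, 0.2925, 0.0913]
eef_rot: [0.0, 0.966, 0.258, -0.0]
contact_force: [-0.0, -0.1, 1.2]
gripper_width: 0.0496
grasp_force: 0.0
time: 5.5
tool_pos: [0.4756, 0.2925, 0.0919]
eef_rot: [0.0, 0.966, 0.258, 0.001]
contact_force: [1.5, -2.3, 5.8]
gripper_width: 0.0095
grasp_force: 60.5
```

```bash
python3 -m inch '[[0,0,-1,0,0,0],[0,0,-2,0,0,0],[0,0,-3,0,0,0],[0,0,-3,0,0,0],[0,0,-2,0,0,0],[0,0,-1,0,0,0],[0,0,0,0,0,0],[0,0,0,0,0,0]]'
python3 - <<'E'
from m import *
im=grab('wrist','w4'); s=monitor.state(); T=T_tool(s); p=s["tool_pos"]; print(p,np.degrees(np.arctan2(T[1,0],T[0,0])),s["gripper_width"],s["contact_force"])
C=cloud(im); Q=C.reshape(-1,3); L=(Q-p)@T[:3,:3]
# cover top in tool frame, 10 mm ahead of TCP
m=(np.hypot(L[:,0],L[:,1])<.07)&(L[:,2]>.003)&(L[:,2]<.03); S=L[m]; c,r=cv2.minEnclosingCircle(S[:,:2].astype(np.float32)); print(np.round(c,4),r,np.median(S[:,2]),len(S))
E_=L[(np.hypot(L[:,0],L[:,1])<.075)&(np.hypot(L[:,0],L[:,1])>.052)&(L[:,2]>.045)&(L[:,2]<.075)]; print(len(E_),E_.mean(0))
A=np.c_[S[:,:2],np.ones(len(S))]; print("top plane tilt deg",np.degrees(np.linalg.lstsq(A,S[:,2],rcond=None)[0][:2]))
print("world->tool cm", T[:3,:3].T@(np.r_[.5783,.0394,p[2]]-p)*100)
E
```

```text
time: 6.5
tool_pos: [0.4738, 0.2925, 0.2103]
eef_rot: [0.0, 0.966, 0.258, -0.001]
contact_force: [-0.5, 0.1, -2.3]
gripper_width: 0.01
grasp_force: 59.4
[0.47385402 0.29249562 0.21020999] 29.94073772534834 0.009823210594562018 [-0.27831783  1.37041705 -3.03185035]
[-0.001   0.0004] 0.048509035259485245 0.011807754855959212 11489
614 [0.05857607 0.00076899 0.05761302]
top plane tilt deg [ 2.69084276 -0.65203064]
world->tool cm [-3.58141001e+00  2.71447392e+01  1.43641370e-02]
```

View pics/w4.png

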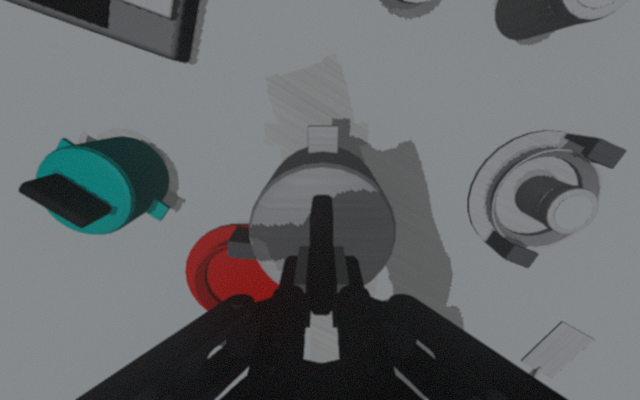

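The cover hangs square in the jaws. Its centre is at about (322,225), its front ear at (323,138), and the base at right around (535,200).

```bash
python3 -m inch '[[-0.2,2,0,0,0,0],[-0.5,4,0,0,0,0],[-0.7,5,0,0,0,0],[-0.7,5,0,0,0,0],[-0.7,5,0,0,0,0],[-0.5,4,0,0,0,0],[-0.3,2.1,0,0,0,0],[0,0,0,0,0,-9.3],[0,0,0,0,0,-9.3],[0,0,0,0,0,-9.3],[0,0,0,0,0,-9.3],[0,0,0,0,0,0]]'
python3 -m inch '[[0,0,0,0,0,0],[0,0,0,0,0,0]]'
cat > chk.py <<'E'
from m import *
import sys
im=grab('wrist',sys.argv[1]); grab('top','t'+sys.argv[1]); grab('scene','s'+sys.argv[1]); s=monitor.state(); T=T_tool(s); p=s["tool_pos"]
print(p,np.degrees(np.arctan2(T[1,0],T[0,0])),"tilt",np.degrees(T[:2,2]),s["gripper_width"],s["contact_force"],s["moment"])
C=cloud(im); Q=C.reshape(-1,3); L=(Q-p)@T[:3,:3]; r0=np.hypot(L[:,0],L[:,1])
S=L[(r0<.07)&(L[:,2]>.006)&(L[:,2]<.018)&(abs(L[:,1])>.02)]; c,r=cv2.minEnclosingCircle(S[:,:2].astype(np.float32)); zt=np.median(S[:,2])
A=np.c_[S[:,:2],np.ones(len(S))]; print("cover c tool",np.round(c,4),r,"top z",p[2]-zt,"slope deg",np.degrees(np.linalg.lstsq(A,S[:,2],rcond=None)[0][:2]))
cw=p+T[:3,:3]@np.r_[c,zt]; print("cover world",cw)
print("correction tool cm",T[:3,:3].T@np.r_[np.array([.5783,.0394])-cw[:2],0]*100)
E
python3 chk.py w5
```

```text
time: 8.05
tool_pos: [0.5781, 0.0403, 0.211]
eef_rot: [-0.001, 0.834, 0.552, -0.0]
contact_force: [-0.1, -0.0, -3.0]
gripper_width: 0.0098
grasp_force: 59.3
time: 8.3
tool_pos: [0.5785, 0.0403, 0.2113]
eef_rot: [0.0, 0.834, 0.552, -0.0]
contact_force: [0.4, 0.0, -3.5]
gripper_width: 0.0098
grasp_force: 59.3
[0.57857078 0.04024578 0.21131964] 67.10838710349354 tilt [ 0.0052616  -0.01175277] 0.01028715573326716 [-0.19519042 -0.09806012 -2.58223468] [0.05190944 0.0567441  0.03551574]
cover c tool [-0.0006  0.0003] 0.04832862317562103 top z 0.19938500492678232 slope deg [ 1.34787227 -0.66870827]
cover world [0.57867247 0.03959007 0.19938515]
correction tool cm [-3.19982987e-02 -2.69201335e-02  4.78236538e-07]
```

```bash
python3 -m inch '[[0,0,1,0,0,0],[0,0,2,0,0,0],[0,0,2,0,0,0],[0,0,2,0,0,0],[0,0,1.5,0,0,0],[0,0,1,0,0,0],[0,0,0.5,0,0,0],[0,0,0,0,0,0],[0,0,0,0,0,0]]'
python3 chk.py w6
```

```text
time: 9.57
tool_pos: [0.5791, 0.0402, 0.1118]
eef_rot: [0.0, 0.833, 0.553, 0.001]
contact_force: [-1.4, 0.0, -2.9]
gripper_width: 0.0096
grasp_force: 59.3
[0.57891481 0.04015337 0.11175838] 67.12564303581836 tilt [0.05542903 0.00369415] 0.009900737659794863 [ 0.47849717 -0.44755583 -3.46499963] [-0.02903632  0.05020856  0.0392545 ]
cover c tool [-0.0005  0.0003] 0.04816799610853195 top z 0.09991908695346671 slope deg [ 1.28223778 -0.69047313]
cover world [0.57906658 0.03960523 0.09991919]
correction tool cm [-4.87073777e-02 -6.26521421e-02 -7.54839618e-05]
```

View pics/sw6.png

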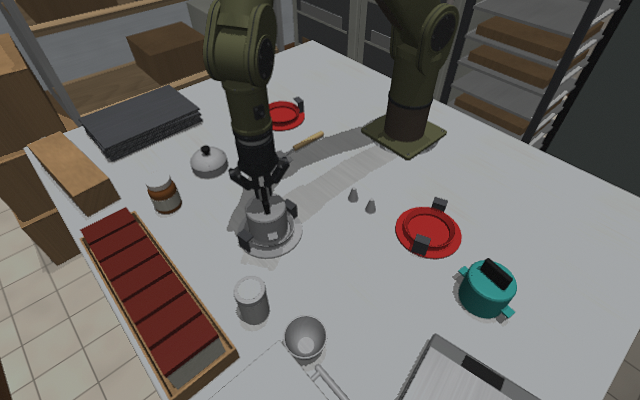

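The cover is entering the collar, with its ear at (272,236) between the hooks at (245,241) and (291,208).

```bash
python3 -m inch '[[0,0,0.4,0,0,0],[0,0,0.4,0,0,0],[0,0,0.3,0,0,0],[0,0,0.2,0,0,0],[0,0,0,0,0,0],[0,0,0,0,0,0]]'
python3 -m inch '[[0,0,0.1,0,0,0],[0,0,0.1,0,0,0],[0,0,0,0,0,0],[0,0,0,0,0,0]]'
```

```text
time: 10.48
tool_pos: [0.5785, 0.0402, 0.0983]
eef_rot: [-0.0, 0.833, 0.553, -0.0]
contact_force: [-0.1, -0.5, -3.5]
gripper_width: 0.0099
grasp_force: 59.4
time: 10.98
tool_pos: [0.5797, 0.0396, 0.0977]
eef_rot: [0.001, 0.833, 0.553, 0.001]
contact_force: [-0.6, -2.7, 7.2]
gripper_width: 0.01
grasp_force: 60.7
```

```bash
python3 -m inch '[[0,0,-0.05,0,0,3],[0,0,0,0,0,6],[0,0,0,0,0,6],[0,0,0,0,0,6],[0,0,0,0,0,6],[0,0,0,0,0,6],[0,0,0,0,0,6],[0,0,0,0,0,6],[0,0,0,0,0,6],[0,0,0,0,0,6],[0,0,0,0,0,3],[0,0,0,0,0,0]]'
python3 -m inch '[[0,0,0,0,0,0],[0,0,0,0,0,0]]'
python3 chk.py w7
python3 - <<'E'
from m import *
Q=cloud(load('w7')).reshape(-1,3); rr=np.hypot(*(Q[:,:2]-[.578,.0395]).T); H=Q[(Q[:,2]>.047)&(Q[:,2]<.056)&(rr>.058)&(rr<.09)]
for h in (H[H[:,0]>.579],H[H[:,0]<.579]):
    if len(h)>20: print(axis(h),len(h))
E
```

```text
time: 12.48
tool_pos: [0.5796, 0.041, 0.0977]
eef_rot: [-0.0, 0.998, 0.062, 0.001]
contact_force: [-0.1, 0.3, 4.7]
gripper_width: 0.0096
grasp_force: 60.4
time: 12.72
tool_pos: [0.5796, 0.0409, 0.0977]
eef_rot: [-0.0, 0.998, 0.062, 0.001]
contact_force: [-0.0, -0.6, 5.6]
gripper_width: 0.01
grasp_force: 60.4
[0.57963374 0.04095579 0.09769607] 7.1475146969425 tilt [0.14524423 0.05868983] 0.009781945519250764 [0.28021487 0.0182667  5.27660819] [0.17745172 0.08660071 0.09024399]
cover c tool [-0.0009  0.0003] 0.04829235374927521 top z 0.08585709758177375 slope deg [ 1.42335984 -0.01229179]
cover world [0.57881731 0.04058945 0.08585461]
correction tool cm [-0.06612825  0.11158378 -0.00025298]
(array([0.6474, 0.0435]), array([21.5, 34.1]), np.float32(97.3)) 1663
```

View pics/w7.png

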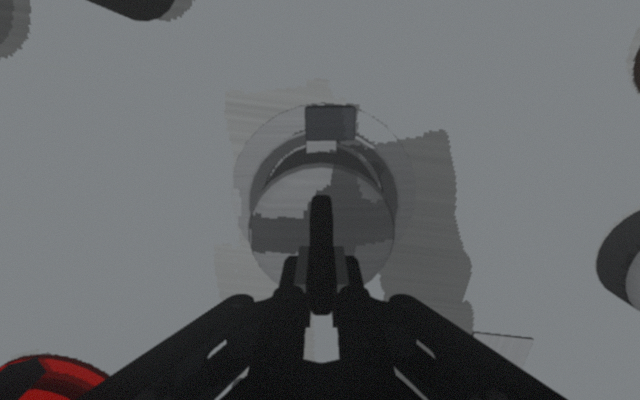

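The front ear at (321,146) is under the hook at (330,122), nearly flush at its anticlockwise edge. I'll turn 3° more for margin (the stop is at 6°), then release.

```bash
python3 -m inch '[[0,0,0,0,0,1.5],[0,0,0,0,0,1.5],[0,0,-0.05,0,0,0],[0,0,0,0,0,0]]'
python3 -m inch '[[0,0,0,0,0,0],[0,0,0,0,0,0],[0,0,0,0,0,0],[0,0,0,0,0,0]]' 5
python3 -m inch '[[0,0,-1,0,0,0],[0,0,-2,0,0,0],[0,0,-4,0,0,0],[0,0,-4,0,0,0],[0,0,-3,0,0,0],[0,0,0,0,0,0],[0,0,0,0,0,0]]'
python3 - <<'E'
from m import *
im=grab('wrist','w8'); grab('scene','s8')
Q=cloud(im).reshape(-1,3); rr=np.hypot(*(Q[:,:2]-[.578,.0395]).T)
F=Q[(Q[:,2]>.112)&(Q[:,2]<.13)&(rr<.05)]; print("fin",axis(F),np.median(F[:,2]))
H=Q[(Q[:,2]>.046)&(Q[:,2]<.056)&(rr>.055)&(rr<.09)]
for h in (H[H[:,0]>.579],H[H[:,0]<.579]): print(axis(h),len(h))
S=Q[(Q[:,2]>.08)&(Q[:,2]<.092)&(rr<.06)]; print(np.median(S[:,2]),cv2.minEnclosingCircle(S[:,:2].astype(np.float32)))
A=np.c_[S[:,:2],np.ones(len(S))]; print("slope",np.degrees(np.linalg.lstsq(A,S[:,2],rcond=None)[0][:2]))
E
```

```text
time: 13.38
tool_pos: [0.5795, 0.0408, 0.0977]
eef_rot: [-0.0, 0.999, 0.036, 0.001]
contact_force: [0.7, 0.7, 4.5]
gripper_width: 0.0098
grasp_force: 60.2
time: 13.88
tool_pos: [0.5784, 0.04, 0.0971]
eef_rot: [0.0, 0.999, 0.036, -0.0]
contact_force: [0.0, 0.0, -0.1]
gripper_width: 0.0501
grasp_force: 0.0
time: 14.75
tool_pos: [0.578, 0.04, 0.2371]
eef_rot: [0.0, 0.999, 0.036, -0.0]
contact_force: [-0.1, -0.0, -0.6]
gripper_width: 0.0499
grasp_force: 0.0
fin (array([0.5793, 0.0411]), array([59.6, 12. ]), np.float32(4.3)) 0.12169919012692204
(array([0.6473, 0.0438]), array([21.9, 33.9]), np.float32(97.5)) 626
(array([0.5095, 0.0354]), array([21.7, 34. ]), np.float32(96.8)) 412
0.085804691805175 ((0.5791743397712708, 0.04100251942873001), 0.04789780080318451)
slope [-0.38199588 -0.07335025]
```

View pics/w8.png

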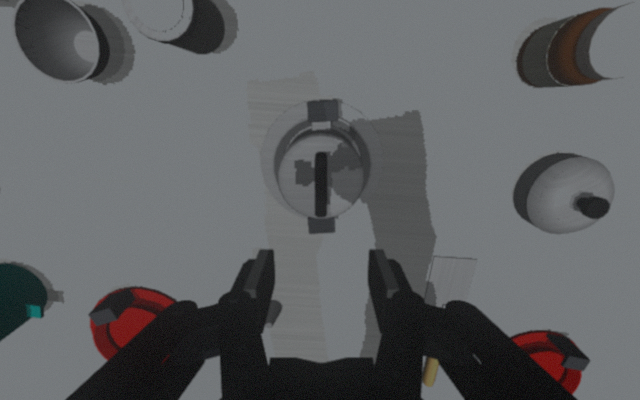

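The cover is seated: its top is at 85.8 mm, level, with the fin at 4.3°. That is 3° past home and short of the stop. Both ears are under the hooks at (323,110) and (321,226), and the gripper is clear. Handing in.

```bash
python3 -c "
from plant import sign_off
print(sign_off())"
```

```text
the job is handed in; nothing more can be done
None
```

The canister is closed and handed in: the cover sits level and right down in the base, with both ears under the hooks (about 3° past home, short of the stop). The gripper is clear and the low cover was not touched. The tin can't be seen inside, but nothing resisted the lowering or twisting; the arm took about 15 s.

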